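Set a needle valve: seat it lightly, back off a quarter turn and hold

ROBOT

A 6-joint arm with a two-finger parallel gripper is mounted at the origin on a cart in front of the work surface, level with it; the furniture and walls round the work are solid. World frame = base frame: x ahead of the robot, y to its left, z up, the work surface at z = 0. Lengths are in m, angles in rad, forces in N, time in s.
With the tool pointing down it reaches from about 0.225 to 0.875 m from the base axis. Payload 3.4 kg.
Tool frame: the origin (TCP) lies at the very end of the fingers, on their centre line; the grasp point (between the pads) lies 19 mm behind it; z points along the fingers, y is the line along which they close (so a half turn about z gives the same grasp; the last joint's range is limited). The gripper opens to 85 mm and grips with 20 to 120 N. Pads are 22 mm wide; open, the fingers measure 114 mm over their backs; the gripper's body (76 mm by 85 mm) begins 54 mm behind the grasp point. The pads swing forward as they close: fully open they stand 13 mm farther back than shut.
Start: joints at [-1.345, 0.276, 1.505, -0, 1.361, -0.121], TCP at [0.195, -0.541, 0.231] pointing down, gripper open.
Joint ranges: [-2.89, 2.89], [-0.75, 2.08], [0.22, 2.7], [-1.18, 4.32], [0.11, 2.71], [-2.7, 2.7]. Speed limits (rad/s): [2.57, 2.57, 3.14, 3.14, 3.14, 3.14].

INTERFACE

Orientations are given as a unit quaternion [w, x, y, z].
In Python, from rig import readout, vision, manip gives the robot as it stands.
- The arm moves only by the shell command python3 -m handwheel 'ROWS' [FORCE]. ROWS is JSON, a list of rows, each a list of 3 entries, a list of its own where there are three numbers: the shift along the tool's x, y, z in mm, then the turn, a rotation vector about the tool's x, y, z in units of 6 degrees (1.0 is 6 degrees), then the closure, from -1 (fully open) to 1 (shut), so that 0 is half open. A call has 1 to 20 rows; each row shifts and turns the commanded pose from where the row before left it, along the tool's axes as they then stand; what a row does not reach is not made up. A row lasts 1/8 s, in which the tool goes at most 62.5 mm and 10.7 degrees, less where a joint would pass 70% of its speed; a pose out of reach is approached as far as the arm can. A call is refused whole if a number of a shift passes 62.5 or a number of a turn 1, either way. A call with a gripper value outside its range is refused whole. The fingers move at their own pace and stop on an object; FORCE is the grip in N (left out, the last holds). Time passes only in rows, so rows that do not move let the fingers close. It gives the time, the measured TCP pose, the force, the opening and the grip force at its end, in the units of the state.
- readout.get_state(): the state, without advancing time (a new reading comes with each control period).
- vision.get_image(name): name is "scene" or "top"; returns the picture (480x640x3 uint8, blue, green, red); there is no depth.
- vision.camera_params(name): a dict with "intrinsics" (3x3 intrinsics, pixels), "dist" ([k1, k2, p1, p2, k3] as OpenCV has them; the pictures are not rectified), "rvec" (rotation vector, rad) and "tvec" (3), from world to camera coordinates, as OpenCV has them. Camera axes: x right, y down, z forward; pixel columns grow to the right and rows downward; lengths in m; the calibration is good to about 2 mm. A picture is of the moment at which its call begins. camera_params takes no time and is no camera call.
- manip.sign_off(): hands the job in; it is judged then, once.
The state is a dict: "clock": time; "qpos": joint angles; "qd": joint speeds; "effort": joint torques, N m; "position": TCP position; "ee_rot": TCP orientation; "contact_force": force on the tool from outside, world axes, zero at the start; "moment": the same for the moment, N m; "width": finger opening in m; "gripper_force": force on a finger pad.
Only numpy, scipy, OpenCV 4.12 (cv2) and the standard library are available. Lean on these libraries where they do the work, as an engineer would, in place of code of your own. Each camera call takes 0.05 s, during which the arm holds its last target. There are 200 camera calls.

TASK

Two gas needle valves stand on the bench; set the one whose screw has the flat bar-shaped head and leave the one with the round knob alone. Take the bar head in a light grip, turn it clockwise (seen from above) until the needle just seats, without forcing it hard into the seat, then back it off a quarter turn. Finish still holding the head there, so that I can tighten the lock nut under it, and do not disturb the other things on the bench.

Things in the scene. Friction and masses are not known exactly. Their poses are not given: they have to be found in the camera images.
- bar_valve: the valve to set, fixed: foot plate 90 (x) x 48 (y) x 8 mm, body 42 x 38 mm up to 42 mm, six-sided brass bonnet and steel lock nut (22 mm wide) up to 54 mm, brass barbs out to 46 mm on its +y and -y sides. Origin: centre of the underside, on the bench and on the screw axis; x runs along the plate's long side. Tall boards stand at the left of the bench, beyond y = 0.33 m: keep the arm clear
- bar_head (a point): centre of the screw's bar head, on its vertical axis, 77 mm above the bench: a plain steel bar 40 (its x) x 10 (its y) x 18 mm high, 68 to 86 mm above the bench; a small dark dot on top marks its +x end. Below it, down to the nut at 54 mm, only a stem of 9 mm diameter (12 mm collar under the bar). It turns without rising or sinking. A grip of 20 to 50 N is ample; over about 70 N is too hard
- bar_screw (a joint): turn of the bar-headed screw, rad; grows clockwise seen from above (screwing in). 0 = the needle just touches its seat, and the bar then lies along the foot plate's long side with the dotted end towards the valve's +x; negative = backed off by that angle. It starts 0.5 to 1.1 rad short of the seat. Drag about 0.06 N m; at 0 the seat is a hard stop
- head_twist (a joint): twist of the bar head ahead of its screw, rad, clockwise positive: the head drives the screw through a torsion spring of 2 N m per rad, so while the screw turns freely the head leads by about 0.03 rad, and once the needle is seated the head still yields 1 rad for every 2 N m
- knob_valve: the valve to leave alone: the same body and foot plate, but its screw has a round black fluted knob of 36 mm diameter, 68 to 85 mm above the bench. Origin as for the other valve
- knob_rim (a point): a point on the rim of the round knob, 18 mm from its axis; it moves if the knob is turned
- lock_spanner: bystander: loose combination spanner, 174 x 26 x 6 mm, lying between the valves
- tape_roll: bystander: loose roll of tape, 68 mm diameter, 19 mm high, lying flat; origin under its centre
- flange_1: bystander: loose steel flange ring, 66 mm diameter, 8 mm thick; origin under its centre
- bolt_m8_1: bystander: loose bolt standing on its head, 15 mm wide, 35 mm high; origin under its centre
- parts_jar: bystander: loose orange jar with a white lid, 64 mm diameter, 67 mm high; origin under its centre
Things that resemble listed ones, but are neither listed nor needed, are in the scene too. Leave any pink or red look-alike of the bar_valve alone.

How it is judged:
By the outcome, as a careful person would: the job done as asked, in the order asked, and still so for the second after the job is handed in, while the arm keeps its last pose, push and grip.
It also fails if it takes over 40 s, if anything falls off the work surface, if the arm or the gripper's body presses on something with over 40 N, if the wrist force passes 120 N, or if a joint passes its speed limit or range.

## Working session

There is one attempt and no reset: what is moved stays moved. The work goes in short steps, Python scripts to look and compute and a shell command to move; the robot and the scene stay as the last step left them, time stands still between calls to the robot, and variables do not carry over. Pictures are saved under pics/ and viewed, at most 10 in all, crops included, and the job is handed in when it is done.

```bash
mkdir -p pics; ls; python3 - <<'E'
from rig import readout, vision
import cv2
for n in("scene","top"):
    cv2.imwrite(f"pics/{n}0.png",vision.get_image(n)); p=vision.camera_params(n); print(n,p)
print(readout.get_state())
E
```

```text
pics
scene {'intrinsics': array([[457.52937686,   0.        , 320.89551955],
       [  0.        , 457.52937686, 249.79713857],
       [  0.        ,   0.        ,   1.        ]]), 'dist': array([-0.03151426,  0.        ,  0.        ,  0.        ,  0.        ]), 'rvec': array([ 0.63461655, -2.40057437,  1.43690368]), 'tvec': array([0.40807517, 0.22162293, 0.80509454])}
top {'intrinsics': array([[559.69867896,   0.        , 333.69441812],
       [  0.        , 559.69867896, 233.52467454],
       [  0.        ,   0.        ,   1.        ]]), 'dist': array([0.04815797, 0.        , 0.        , 0.        , 0.        ]), 'rvec': array([ 2.15736927, -2.10504204,  0.15821609]), 'tvec': array([-0.08513365,  0.53540813,  1.48426131])}
{'clock': 0.1, 'qpos': array([-1.34500468e+00,  2.76544228e-01,  1.50603735e+00, -3.47196821e-05,
        1.36066328e+00, -1.20984228e-01]), 'qd': array([-0.00121682, -0.00058478, -0.00424378,  0.0004285 ,  0.00040257,
        0.00115031]), 'effort': array([ 2.42426075e-03, -4.17699230e+01, -2.46403939e+01, -1.08785190e-05,
        5.69731928e-03, -2.12164912e-05]), 'position': array([ 0.19530881, -0.54031084,  0.2305068 ]), 'ee_rot': array([-8.24075150e-04,  9.85004969e-01,  1.72523991e-01, -6.02224834e-05]), 'contact_force': array([-0.14415579, -0.34447859, -0.0531913 ]), 'moment': array([ 0.06624926, -0.01418792, -0.01797886]), 'gripper_force': 0.0, 'width': 0.08519834303179116}
```

View pics/scene0.png

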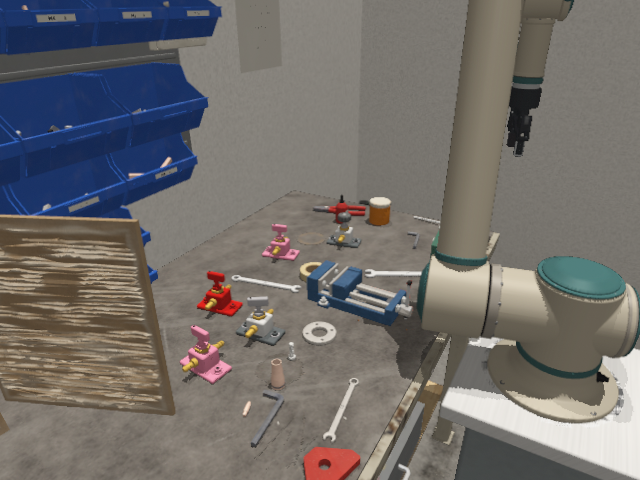

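View pics/top0.png

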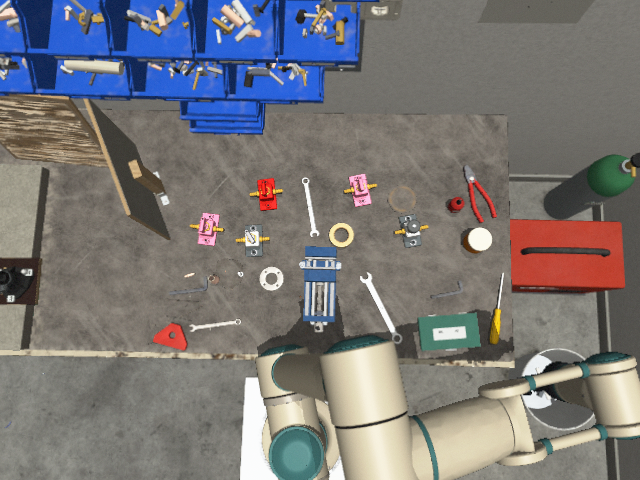

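Top picture candidates: grey valve with bar (253,240), the likely target; grey valve with dark round knob (410,230); pink look-alikes (208,228) and (360,188); red look-alike (266,192). In the scene picture, the target is at (260,320) and the knob valve at (344,230). The target fits the description, so I'll check it in a close crop.

```bash
cat > h.py <<'E'
import numpy as np, cv2
from rig import vision, readout
def cam(n):
    p=vision.camera_params(n); return p["intrinsics"],p["dist"],cv2.Rodrigues(p["rvec"])[0],p["tvec"]
def ray(n,uv):
    K,d,R,t=cam(n); q=cv2.undistortPoints(np.array([[uv]],float),K,d)[0,0]
    return -R.T@t, R.T@np.array([q[0],q[1],1])
def onz(n,uv,z):
    o,v=ray(n,uv); return o+v*(z-o[2])/v[2]
def px(n,P):
    p=vision.camera_params(n); return cv2.projectPoints(np.array([P],float),p["rvec"],p["tvec"],p["intrinsics"],p["dist"])[0][0,0]
def meet(u1,u2):
    (a,b),(c,d)=ray("scene",u1),ray("top",u2)
    s=np.linalg.lstsq(np.c_[b,-d],c-a,rcond=None)[0]; A,B=a+b*s[0],c+d*s[1]; return (A+B)/2,np.linalg.norm(A-B)
E
python3 - <<'E'
from h import *
a=cv2.imread("pics/top0.png")[210:270,220:290]; b=cv2.imread("pics/scene0.png")[285:350,225:295]
f=lambda i:cv2.resize(i,(390,390),interpolation=cv2.INTER_CUBIC)
cv2.imwrite("pics/crop0.png",np.hstack([f(a),f(b)]))
print(onz("top",(253,240),.086),onz("top",(410,230),.085), onz("top",(208,228),.08),onz("top",(266,192),.08))
for n in ("top","scene"): print(n,-cam(n)[2].T@cam(n)[3])
E
```

```text
[0.50791176 0.14048001 0.086     ] [ 0.54471602 -0.27440605  0.085     ] [0.53829048 0.26283664 0.08      ] [0.64031762 0.11273283 0.08      ]
top [ 0.29242782 -0.09490628  1.5499742 ]
scene [0.04782312 0.72655097 0.57762957]
```

View pics/crop0.png

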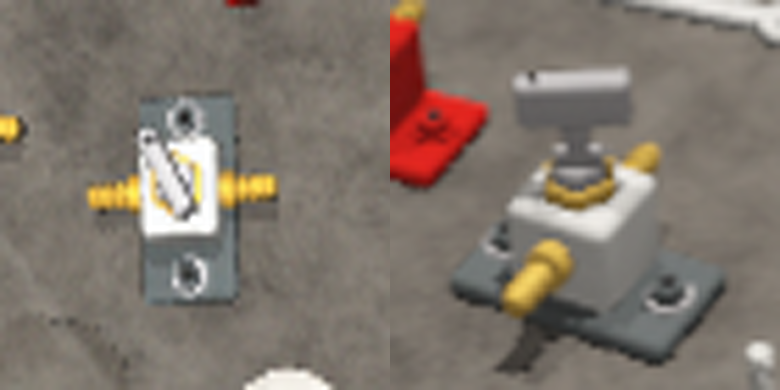

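The crop shows a flat bar with the dot at its left/upper end: top ≈(246.6,231), centre ≈(250,236.6); scene dot end ≈(248,298), centre ≈(257.7,298). It sits on a grey plate, so it's the right valve. Next I'll compute its pose.

```bash
cat >> h.py <<'E'
from scipy.spatial.transform import Rotation as Ro
def tool():
    s=readout.get_state(); return s, Ro.from_quat(np.roll(s["ee_rot"],-1)).as_matrix()
E
python3 - <<'E'
from h import *
T=cv2.imread("pics/top0.png"); 
az=lambda a,b:np.arctan2(*(b-a)[1::-1])
c=lambda x,y:(220+(x+.5)/5.571-.5,210+(y+.5)/6.5-.5)
d=lambda x,y:(225+(x-390+.5)/5.571-.5,285+(y+.5)/6-.5)
e1,e2=onz("top",c(188,212),.086),onz("top",c(149,135),.086); print("top bar",(e1+e2)/2,az(e1,e2),np.linalg.norm(e1-e2))
s1,s2=onz("scene",d(628,73),.086),onz("scene",d(518,82),.086); print("scene bar",(s1+s2)/2,az(s1,s2),np.linalg.norm(s1-s2))
p1,p2=onz("top",c(189,275),.008),onz("top",c(185,116),.008); print("screws",(p1+p2)/2,az(p1,p2))
b1,b2=onz("top",c(275,187),.025),onz("top",c(88,195),.025); print("barbs",(b1+b2)/2,az(b1,b2)-np.pi/2,np.linalg.norm(b1-b2))
# plate mask: dark bluish grey
hsv=cv2.cvtColor(T,cv2.COLOR_BGR2HSV)[210:270,220:290]
m=((hsv[...,1]>40)&(hsv[...,0]>85)&(hsv[...,0]<125)).astype(np.uint8)
ye=((hsv[...,1]>140)&(hsv[...,0]>12)&(hsv[...,0]<32)).astype(np.uint8)
for n,k,z in(("plate",m,.008),("yellow",ye,.025)):
    k=k.copy(); k[:, :10 if n=="yellow" else 20]=0
    y,x=np.nonzero(k); W=np.array([onz("top",(u+220,v+210),z)[:2] for u,v in zip(x,y)])
    r=cv2.minAreaRect((W*1000).astype(np.float32)); print(n,len(x),r)
s,R=tool(); print(R)
E
```

```text
top bar [0.51772878 0.14936217 0.086     ] 0.5709948641700074 0.03721391164659985
scene bar [0.52006455 0.15656682 0.086     ] 0.6478484575108303 0.03760752313971744
screws [0.52050174 0.15263745 0.008     ] 0.07769888981128216
barbs [0.51973172 0.15269753 0.025     ] 0.06073714114511275 0.09251871184971315Traceback (most recent call last):
  File "<stdin>", line 17, in <module>
cv2.error: OpenCV(4.12.0) /io/opencv/modules/imgproc/src/convhull.cpp:143: error: (-215:Assertion failed) total >= 0 && (depth == CV_32F || depth == CV_32S) in function 'convexHull'
```

```bash
python3 -m handwheel '[[[36,-36,0],[0,0,0],-1],[[36,-36,0],[0,0,0],-1],[[36,-36,0],[0,0,0],-1],[[36,-36,0],[0,0,0],-1],[[36,-36,0],[0,0,0],-1],[[36,-36,0],[0,0,0],-1],[[36,-36,0],[0,0,0],-1],[[36,-36,0],[0,0,0],-1],[[36,-36,0],[0,0,0],-1],[[36,-36,0],[0,0,0],-1],[[36,-36,0],[0,0,0],-1],[[36,-36,0],[0,0,0],-1],[[36,-36,0],[0,0,0],-1],[[36,-36,0],[0,0,0],-1],[[36,-36,0],[0,0,0],-1],[[0,0,0],[0,0,-0.8],-1],[[0,0,0],[0,0,-0.8],-1],[[0,0,0],[0,0,-0.8],-1],[[0,0,20],[0,0,0],-1],[[0,0,20],[0,0,0],-1]]' 30
cat > see.py <<'E'
import sys
from h import *
n=sys.argv[1]; i=vision.get_image("scene"); cv2.imwrite(f"pics/s{n}.png",i)
cv2.imwrite(f"pics/c{n}.png",cv2.resize(i[220:360,170:350],(720,560),interpolation=cv2.INTER_CUBIC))
s,R=tool(); P=s["position"]; print("pos",P,"az",np.arctan2(R[1,0],R[0,0]),"zax",R[:,2],"q6",s["qpos"][5],"F",s["contact_force"],"Mz",s["moment"],"w",s["width"],"gf",s["gripper_force"],"t",s["clock"])
dw=np.array([.520,.152,.059])-P; print("tool delta mm",R.T@dw*1000)
E
python3 see.py 1
```

```text
clock: 2.6
position: [0.5196, 0.1506, 0.1906]
ee_rot: [0.0, 0.956, 0.295, -0.0]
contact_force: [-1.0, 0.6, -0.2]
width: 0.0852
gripper_force: 0.0
pos [0.51766054 0.1502495  0.18767289] az 0.5981267523533413 zax [-0.00590372 -0.00102466 -0.99998205] q6 1.1261649045874387 F [-1.30140542 -0.37982064 -3.33436063] Mz [ 0.00090133  0.04410907 -0.00890934] w 0.08546506038105606 gf 0.0 t 2.65
tool delta mm [  3.6209817    0.18949418 128.65497305]
```

View pics/c1.png

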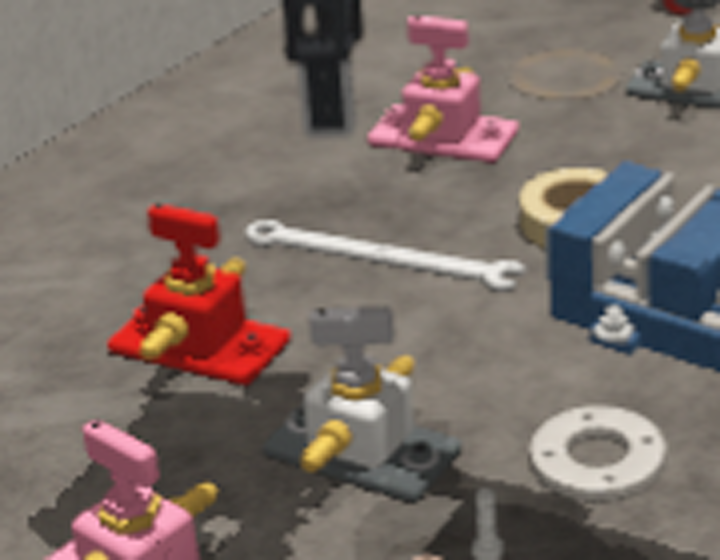

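The gripper hangs over the target valve with its bar head at crop (350,325). The red valve (190,280) and pink valves are clear. Descending.

```bash
python3 -m handwheel '[[[1,0,20],[0,0,0],-1],[[1,0,20],[0,0,0],-1],[[0,0,20],[0,0,0],-1],[[0,0,20],[0,0,0],-1],[[0,0,20],[0,0,0],-1],[[0,0,15],[0,0,0],-1],[[0,0,10],[0,0,0],-1],[[0,0,0],[0,0,0],-1],[[0,0,0],[0,0,0],-1]]' 30
python3 see.py 2
```

```text
clock: 3.78
position: [0.5219, 0.1518, 0.0668]
ee_rot: [0.0, 0.956, 0.295, 0.001]
contact_force: [0.4, -0.0, -0.1]
width: 0.0856
gripper_force: 0.0
pos [0.5220207  0.15180224 0.06694165] az 0.5981300311661585 zax [ 1.47207889e-03  1.40456320e-04 -9.99998907e-01] q6 1.1277756882108843 F [-0.28781091 -0.190451    1.23750349] Mz [-0.00458372 -0.02015734 -0.00761694] w 0.08509525621287777 gf 0.0 t 3.825
tool delta mm [-1.56881307 -1.30694048  7.93868968]
```

View pics/c2.png

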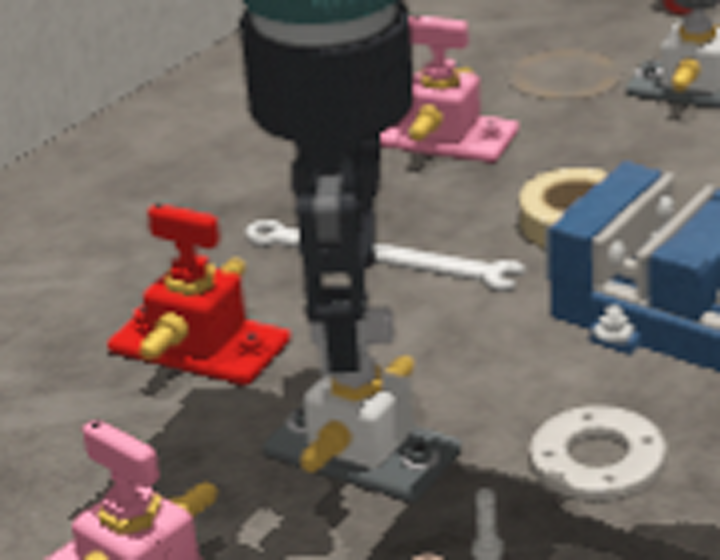

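```bash
python3 -m handwheel '[[[-1,-1,7],[0,0,0],-1],[[0,0,0],[0,0,0],0],[[0,0,0],[0,0,0],0.5],[[0,0,0],[0,0,0],0.7],[[0,0,0],[0,0,0],1],[[0,0,0],[0,0,0],1],[[0,0,0],[0,0,0],1],[[0,0,0],[0,0,0],1],[[0,0,0],[0,0,0],1]]' 30
python3 see.py 3
```

```text
clock: 4.95
position: [0.5191, 0.1534, 0.0594]
ee_rot: [-0.001, 0.956, 0.294, -0.0]
contact_force: [-1.5, 3.7, 1.6]
width: 0.0093
gripper_force: 33.5
pos [0.51907672 0.15337027 0.05940658] az 0.5970207852279281 zax [-0.00157919  0.00240711 -0.99999586] q6 1.1287913964816354 F [-2.6241927   4.31179023  1.64757016] Mz [ 0.73502092  0.37466413 -0.06561825] w 0.009460750745381928 gf 33.490077406167984 t 5.0
tool delta mm [-0.00679533  1.65344219  0.40181736]
```

View pics/c3.png

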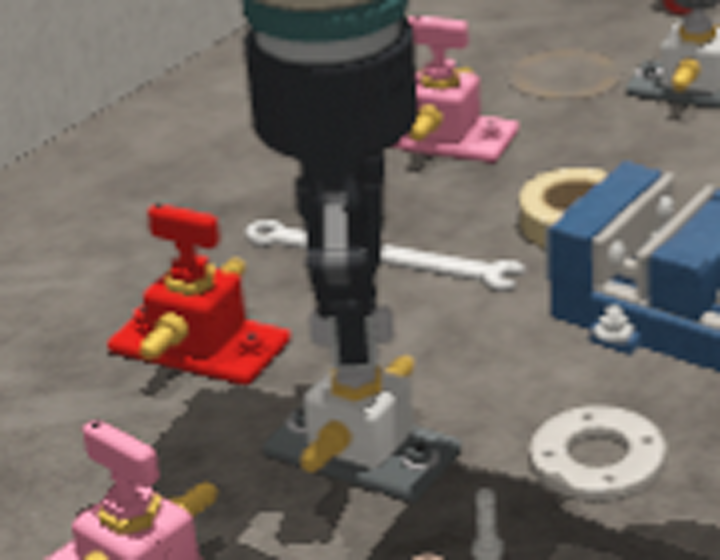

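Grip is centred (finger at (353,330), bar spanning 315–392), 33 N, width 9.5 mm. I'll relieve the ~5 N side load and turn clockwise ~18°.

```bash
cat > st.py <<'E'
from h import *
s,R=tool(); a=np.arctan2(R[1,0],R[0,0]); print("az %.4f q6 %.4f"%(a,s["qpos"][5]),"pos",s["position"].round(4),"F tool",(R.T@s["contact_force"]).round(2),"M",s["moment"].round(3),"w %.4f gf %.1f"%(s["width"],s["gripper_force"]),s["clock"])
E
python3 -m handwheel '[[[0,-0.7,0],[0,0,0],1],[[0,-0.7,0],[0,0,0],1],[[0,0,0],[0,0,0],1]]'>/dev/null; python3 st.py
python3 -m handwheel '[[[0,0,0],[0,0,0.5],1],[[0,0,0],[0,0,0.5],1],[[0,0,0],[0,0,0.5],1],[[0,0,0],[0,0,0],1]]'>/dev/null; python3 st.py
python3 -m handwheel '[[[0,0,0],[0,0,0.5],1],[[0,0,0],[0,0,0.5],1],[[0,0,0],[0,0,0.5],1],[[0,0,0],[0,0,0],1]]'>/dev/null; python3 st.py
```

```text
az 0.5979 q6 1.1310 pos [0.5191 0.1533 0.0594] F tool [-0.33 -3.43 -2.26] M [0.55  0.326 0.001] w 0.0094 gf 33.5 5.375
az 0.4414 q6 1.2874 pos [0.519  0.1535 0.0594] F tool [ 0.12 -5.1  -2.41] M [ 0.715  0.455 -0.002] w 0.0093 gf 33.6 5.875
az 0.2844 q6 1.4444 pos [0.519  0.1537 0.0594] F tool [-1.12 -5.38 -3.72] M [0.836 0.398 0.041] w 0.0093 gf 33.7 6.375
```

```bash
python3 -m handwheel '[[[0,-0.7,0],[0,0,0.5],1],[[0,0,0],[0,0,0],1]]'>/dev/null; python3 st.py
python3 -m handwheel '[[[0,-0.5,0],[0,0,0.25],1],[[0,0,0],[0,0,0],1]]'>/dev/null; python3 st.py
python3 -m handwheel '[[[0,0,0],[0,0,0.25],1],[[0,0,0],[0,0,0],1]]'>/dev/null; python3 st.py
python3 -m handwheel '[[[0,0,0],[0,0,0.25],1],[[0,0,0],[0,0,0],1]]'>/dev/null; python3 st.py
python3 -m handwheel '[[[0,0,0],[0,0,0.25],1],[[0,0,0],[0,0,0],1]]'>/dev/null; python3 st.py
python3 -m handwheel '[[[0,0,0],[0,0,0.25],1],[[0,0,0],[0,0,0],1]]'>/dev/null; python3 st.py
```

```text
az 0.2330 q6 1.4975 pos [0.5189 0.1537 0.0594] F tool [-1.58 -3.62 -2.82] M [0.488 0.421 0.037] w 0.0093 gf 33.7 6.625
az 0.2060 q6 1.5257 pos [0.5189 0.1538 0.0594] F tool [-2.91  0.58 -5.04] M [0.07  0.404 0.044] w 0.0094 gf 33.8 6.875
az 0.1791 q6 1.5524 pos [0.5189 0.1538 0.0594] F tool [-1.86  0.72 -5.71] M [-0.014  0.388  0.019] w 0.0093 gf 33.9 7.125
az 0.1530 q6 1.5786 pos [0.5189 0.1539 0.0594] F tool [-2.48 -0.16 -4.82] M [-0.041  0.431  0.039] w 0.0097 gf 33.9 7.375
az 0.1268 q6 1.6048 pos [0.5189 0.1539 0.0594] F tool [-2.82 -0.74 -5.22] M [-0.052  0.446  0.07 ] w 0.0099 gf 33.9 7.625
az 0.1006 q6 1.6309 pos [0.5189 0.1539 0.0594] F tool [-2.61 -0.53 -5.5 ] M [ 0.055  0.447 -0.013] w 0.0095 gf 33.9 7.875
```

```bash
python3 -m handwheel '[[[0,0,0],[0,0,0.25],1],[[0,0,0],[0,0,0],1]]'>/dev/null; python3 st.py
python3 -m handwheel '[[[0,0,0],[0,0,0.25],1],[[0,0,0],[0,0,0],1]]'>/dev/null; python3 st.py
python3 -m handwheel '[[[0,0,0],[0,0,0.25],1],[[0,0,0],[0,0,0],1]]'>/dev/null; python3 st.py
python3 -m handwheel '[[[0,0,0],[0,0,0.25],1],[[0,0,0],[0,0,0],1]]'>/dev/null; python3 st.py
```

```text
az 0.0744 q6 1.6571 pos [0.5189 0.1539 0.0594] F tool [-2.19  0.09 -4.94] M [0.067 0.407 0.027] w 0.0095 gf 33.9 8.125
az 0.0484 q6 1.6832 pos [0.5189 0.154  0.0594] F tool [-3.05 -0.53 -5.26] M [0.12  0.416 0.111] w 0.0094 gf 33.9 8.375
az 0.0225 q6 1.7092 pos [0.5189 0.154  0.0594] F tool [-2.95 -0.33 -5.22] M [0.058 0.426 0.158] w 0.0096 gf 34.0 8.625
az -0.0034 q6 1.7351 pos [0.5189 0.154  0.0593] F tool [-2.14 -0.18 -5.31] M [0.089 0.442 0.259] w 0.0095 gf 34.1 8.875
```

```bash
python3 -m handwheel '[[[0,0,0],[0,0,0],1]]'>/dev/null; python3 st.py
python3 -m handwheel '[[[0,0,0],[0,0,0],1]]'>/dev/null; python3 st.py
python3 -m handwheel '[[[0,0,0],[0,0,0.25],1],[[0,0,0],[0,0,0],1]]'>/dev/null; python3 st.py
python3 -m handwheel '[[[0,0,0],[0,0,0],1]]'>/dev/null; python3 st.py
python3 -m handwheel '[[[0,0,0],[0,0,0],1]]'>/dev/null; python3 st.py
```

```text
az -0.0033 q6 1.7350 pos [0.5189 0.154  0.0594] F tool [-2.81  0.56 -5.6 ] M [0.072 0.442 0.286] w 0.0094 gf 34.1 9.0
az -0.0033 q6 1.7350 pos [0.5189 0.154  0.0594] F tool [-1.79  0.07 -6.13] M [0.138 0.45  0.217] w 0.0095 gf 34.1 9.125
az -0.0293 q6 1.7611 pos [0.5189 0.154  0.0594] F tool [-2.09 -0.03 -4.77] M [0.104 0.443 0.329] w 0.0096 gf 34.3 9.375
az -0.0292 q6 1.7610 pos [0.5189 0.154  0.0594] F tool [-3.74  0.54 -5.1 ] M [0.124 0.409 0.322] w 0.0095 gf 34.3 9.5
az -0.0292 q6 1.7610 pos [0.5189 0.154  0.0594] F tool [-2.61 -0.11 -4.83] M [0.077 0.386 0.318] w 0.0096 gf 34.3 9.625
```

Seat found: torque rises from about 0.03 to 0.32 N m and extrapolates to touch at azimuth ≈0.10. Now I'll back off, pausing to read the free-turn torque (sensor bias).

```bash
python3 -m handwheel '[[[0,0,0],[0,0,-0.6],1],[[0,0,0],[0,0,-0.6],1],[[0,0,0],[0,0,-0.6],1],[[0,0,0],[0,0,-0.6],1],[[0,0,0],[0,0,-0.6],1],[[0,0,0],[0,0,-0.6],1],[[0,0,0],[0,0,-0.6],1],[[0,0,0],[0,0,-0.6],1],[[0,0,0],[0,0,0],1]]'>/dev/null; python3 st.py
python3 -m handwheel '[[[0,0,0],[0,0,-0.6],1],[[0,0,0],[0,0,-0.6],1],[[0,0,0],[0,0,-0.6],1],[[0,0,0],[0,0,-0.6],1],[[0,0,0],[0,0,-0.6],1],[[0,0,0],[0,0,-0.6],1],[[0,0,0],[0,0,0],1]]'>/dev/null; python3 st.py
python3 -m handwheel '[[[0,0,0],[0,0,-0.6],1],[[0,0,0],[0,0,-0.6],1],[[0,0,0],[0,0,-0.6],1],[[0,0,0],[0,0,-0.6],1],[[0,0,0],[0,0,-0.6],1],[[0,0,0],[0,0,-0.6],1],[[0,0,0],[0,0,0],1]]'>/dev/null; python3 st.py
python3 -m handwheel '[[[0,0,0],[0,0,-0.6],1],[[0,0,0],[0,0,-0.6],1],[[0,0,0],[0,0,-0.6],1],[[0,0,0],[0,0,-0.6],1],[[0,0,0],[0,0,-0.6],1],[[0,0,0],[0,0,0],1]]'>/dev/null; python3 st.py
python3 -m handwheel '[[[0,0,0],[0,0,0],1]]'>/dev/null; python3 st.py
python3 see.py 4 >/dev/null
```

```text
az 0.4728 q6 1.2589 pos [0.519  0.1535 0.0593] F tool [-2.48  0.31 -5.18] M [-0.133  0.354 -0.057] w 0.0095 gf 34.0 10.75
az 0.8492 q6 0.8828 pos [0.5192 0.1532 0.0594] F tool [-3.56  1.49 -5.52] M [-0.542  0.272 -0.071] w 0.0093 gf 33.9 11.625
az 1.2256 q6 0.5066 pos [0.5196 0.153  0.0593] F tool [-5.88  0.84 -4.08] M [-0.829  0.06   0.02 ] w 0.0097 gf 33.8 12.5
az 1.5397 q6 0.1925 pos [0.5199 0.153  0.0594] F tool [-6.04  0.49 -3.38] M [-0.865  0.01   0.034] w 0.0095 gf 33.8 13.25
az 1.5394 q6 0.1929 pos [0.5199 0.153  0.0594] F tool [-5.31  1.09 -4.45] M [-0.865  0.052  0.004] w 0.0093 gf 33.8 13.375
```

View pics/c4.png

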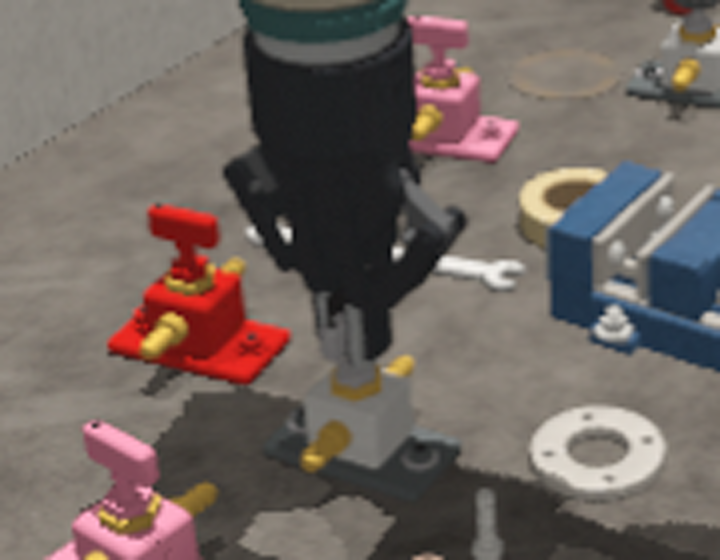

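The bar is still held in the fingers, centred at crop (350,325). One quick cross-check of the plate's yaw from the first pictures.

```bash
python3 - <<'E'
from h import *
az=lambda a,b:np.arctan2(*(b-a)[1::-1])
d=lambda x,y:(225+(x-390+.5)/5.571-.5,285+(y+.5)/6-.5)
a,b=onz("scene",d(668,290),.01),onz("scene",d(500,240),.01); print("screws",az(a,b),np.linalg.norm(a-b))
a,b=onz("scene",d(655,155),.025),onz("scene",d(514,298),.025); print("barbs",az(a,b)-np.pi/2,np.linalg.norm(a-b))
T=cv2.imread("pics/top0.png"); h=cv2.cvtColor(T,cv2.COLOR_BGR2HSV)[210:270,220:290]
for lo,hi in((14,29),(39,55)):
    m=(h[...,1]>120)&(h[...,0]>12)&(h[...,0]<32); m[:,:lo]=0; m[:,hi:]=0; y,x=np.nonzero(m); print(len(x),x.mean()+220,y.mean()+210)
    q=onz("top",(x.mean()+220,y.mean()+210),.025); print(q)
# plate edges at z=8mm: grey-level transitions per row outside body rows
g=cv2.cvtColor(T,cv2.COLOR_BGR2LAB).astype(float)[210:270,220:290]
bb=cv2.GaussianBlur(g[...,2],(3,3),0)
for rng in((22,28),(38,46)):
    dx=np.gradient(bb,axis=1); 
for side,sl in(("L",slice(20,30)),("R",slice(36,48))):
    P=[]
    for r in [*range(16,20),*range(40,56)]:
        w=np.abs(dx[r,sl]); w=w*(w>.5*w.max()); P.append(onz("top",((w*np.arange(sl.start,sl.stop)).sum()/w.sum()+220,r+210),.008)[:2])
    P=np.array(P); k=np.polyfit(P[:,0],P[:,1],1); print(side,np.arctan(k[0]),np.std(P[:,1]-np.polyval(k,P[:,0])))
E
```

```text
screws 0.1163139741334547 0.06917755890057743
barbs 0.03160974637246805 0.08766733922754154
39 240.97435897435898 239.66666666666666
[0.5170369  0.18346638 0.025     ]
47 263.6595744680851 238.48936170212767
[0.52179514 0.12110265 0.025     ]
L 0.07293896179171795 0.0015422091361247774
R 0.06563967675549642 0.00293902194008971
```

```bash
python3 -m handwheel '[[[0,0,0],[0,0,-0.45],1],[[0,0,0],[0,0,-0.45],1],[[0,0,0],[0,0,-0.45],1],[[0,0,0],[0,0,0],1],[[0,0,0],[0,0,0],1],[[0,0,0],[0,0,0],1]]'; python3 st.py
python3 see.py 5 | head -1; python3 - <<'E'
import cv2
from h import *
a=cv2.imread("pics/s5.png")[285:350,225:295]; t=vision.get_image("top")[150:300,180:440]
cv2.imwrite("pics/f.png",np.hstack([cv2.resize(a,(400,371),interpolation=2),cv2.resize(t,(400,371),interpolation=2)]))
E
```

```text
clock: 14.18
position: [0.5201, 0.153, 0.0594]
ee_rot: [0.002, 0.667, 0.745, -0.0]
contact_force: [-0.5, -4.7, 3.9]
width: 0.0095
gripper_force: 33.7
az 1.6808 q6 0.0515 pos [0.5201 0.153  0.0594] F tool [-4.58 -1.01 -3.87] M [-0.89  -0.009 -0.071] w 0.0095 gf 33.7 14.175
pos [0.52012539 0.15299033 0.05940397] az 1.680796337612055 zax [ 0.00222997 -0.00233999 -0.99999478] q6 0.05147734065483982 F [ 0.69890283 -5.35078192  3.8216935 ] Mz [-0.88740025  0.01132832 -0.03686036] w 0.009483320217972392 gf 33.73673379421234 t 14.225
```

View pics/f.png

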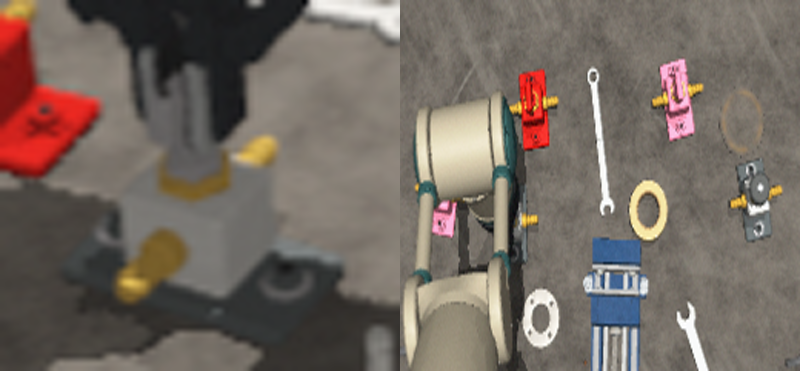

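The left half shows the bar lying along the barbs (head at (200,110), barbs from (130,280) to (255,155)), held between the pads. The right half shows the spanner, tape, flange and knob valve undisturbed. Handing in.

```bash
python3 -c "
from rig import manip; print(manip.sign_off())"
```

```text
the job is handed in; nothing more can be done
None
```

The bar-head valve was turned clockwise until the needle seated (at most about 0.33 N m), backed off a quarter turn (to within about 0.03 rad by my estimate of the seat angle), and handed in at 14 s with the head still held at 34 N; the knob valve was not touched and nothing looked disturbed in the last picture.

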